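# Seat the filter support disc and lock it

## Robot

A 7-joint arm with a two-finger parallel gripper is mounted at the origin on the work surface. World frame = base frame: x ahead of the robot, y to its left, z up, the work surface at z = 0. Lengths are in m, angles in degrees, forces in N, time in s.
With the tool pointing down it reaches from about 0.425 to 1.025 m from the base axis. Payload 9.4 kg.
Tool frame: the origin (TCP) lies midway between the tips of the shut fingers; the grasp point (between the pads) lies 19 mm behind it; z points along the fingers, y is the line along which they close (so a half turn about z gives the same grasp; the last joint's range is limited). The gripper opens to 93 mm and grips with 3 to 60 N. Pads are 15 mm wide; open, the fingers measure 128 mm over their backs; the gripper's body (75 mm by 188 mm) begins 65 mm behind the grasp point.
Start: joints at [-68.222, 34.337, -0.143, 91.639, 0.103, 54.024, -4.572], TCP at [0.32, 0.651, 0.219] pointing down, gripper open.
Joint ranges: [-147.43, 147.43], [-19.82, 112.94], [-74.19, 73.91], [6.32, 146.72], [-59.91, 239.91], [6.04, 106.73], [-150.56, 150.56]. Speed limits (degrees/s): [127.2, 127.2, 172.46, 172.46, 180, 180, 180].

## Interface

Orientations are given as a 3x3 rotation matrix whose columns are the frame's x, y, z axes.
In Python, from station import ctrl gives the robot as it stands. The module is installed in compiled form; this text tells all that it offers.
- The arm moves only by the tool send_rows, never from a script. Its argument "motion" is a list of rows, each an object with "linear": the shift along the tool's x, y, z scaled (see below), a list of three; "turn": the turn, a rotation vector about the tool's x, y, z scaled (see below), a list of three. A call has 1 to 12 rows; each row shifts and turns the commanded pose from where the row before left it, along the tool's axes as they then stand; what a row does not reach is not made up. The controller multiplies each number of a shift by 0.15 m and each number of a turn by pi rad. A row lasts 1/10 s, in which the tool goes at most 50 mm and 8.59 degrees, less where a joint would pass 70% of its speed; a pose out of reach is approached as far as the arm can. A call with a number of a shift or a turn outside -1 to 1 is refused whole. A call with a gripper value outside its range is refused whole. "grip" is the opening in per cent of the stroke, from 0 (shut) to 100 (fully open), set as the call begins (left out, the last holds). The fingers move at their own pace and stop on an object; "newtons" is the grip in N (left out, the last holds). Time passes only in rows, so rows that do not move let the fingers close. It gives the time, the measured TCP pose, the force, the opening and the grip force at its end, in the units of the state.
- ctrl.read_state(): the state, without advancing time (a new reading comes with each control period).
- ctrl.grab_frame(name): name is "scene" or "top" or "wrist"; returns (picture, depth): 420x560x3 uint8, red, green, blue; 420x560 float32, m along the optical axis (not along the pixel's ray), 0 where there is no reading.
- ctrl.camera_info(name): a dict with "fx", "fy", "cx", "cy" (pixels), "dist_coeffs" ([k1, k2, p1, p2, k3] as OpenCV has them; the pictures are not rectified), "rvec" (rotation vector, rad) and "tvec" (3), from world to camera coordinates, as OpenCV has them. Camera axes: x right, y down, z forward; pixel columns grow to the right and rows downward; lengths in m; the calibration is good to about 2 mm. A picture is of the moment at which its call begins: read the wrist's pose just before it. camera_info takes no time and is no camera call; for the wrist camera it gives the pose at the moment of the call.
- ctrl.job_done(): hands the job in; it is judged then, once.
The state is a dict: "clock": time; "joints": joint angles; "qd": joint speeds; "tau": joint torques, N m; "ee_pos": TCP position; "orientation": TCP orientation; "contact_force": force on the tool from outside, world axes, zero at the start; "wrist_torque": the same for the moment, N m; "grip_width": finger opening in m; "grasp_force": force on a finger pad.
Only numpy, scipy, OpenCV 4.12 (cv2) and the standard library are available. Lean on these libraries where they do the work, as an engineer would, in place of code of your own. Each camera call takes 0.05 s, during which the arm holds its last target. There are 200 camera calls.

## Task

Nudge the loose steel support disc across the white deck of the filtration base until it drops and lies flat in its round well; push it with the fingertips, do not pick it up. Then push the black knob of the sliding tab fully home, so that the tab reaches over the edge of the seated disc. Leave the vial on the deck and the other things on the bench where they stand.

Things in the scene. Friction and masses are not known exactly. Their poses are not given: they have to be found in the camera images.
- filter_base: fixed white plastic block, 150 (its x) x 260 (its y) x 24 mm high, standing on the bench; origin at the centre of its underside, z up. Its flat top, the deck, carries the disc, the vial, the well and the sliding tab.
- well (a point): centre of the mouth of the round well in the deck, at deck height (24 mm above the bench, at y = +35 mm of the base); axes those of the base. The well is 53 mm in diameter with a flat dark floor 7 mm deep and no raised rim.
- disc: loose perforated stainless disc, 50 mm diameter, 6 mm thick, about 70 g, lying flat on the deck, at first 70 to 125 mm from the well's centre towards the -y end of the base; origin at the centre of its underside, z up. It begins to tip in when its centre is within about 9 mm of the well's centre. Seated, its top lies 1 mm below the deck.
- disc_center (a point): centre of the disc, 3 mm above its underside: 3 mm above deck height while it lies on the deck, 4 mm below when seated.
- tab (a joint): travel of the sliding tab, in m: 0 fully back, 0.024 fully home at its stop; starts at 0 to 0.005. It slides along the base's -y axis, towards the well, with about 2 N of friction and stays where it is left. It passes over the disc only if the disc is seated.
- tab_tip (a point): middle of the front edge, underside, of the tab's steel plate (32 x 32 x 4 mm), 1.5 mm above the deck; moves with the tab, 14.5 mm short of the well's rim when fully back, 9.5 mm past it when home. Beside the plate run two fixed steel guides, 9 mm high above the deck, 42 to 72 mm from the well's centre along y, outer faces 23 mm either side of the centre line.
- tab_knob (a point): centre of the top of the tab's upright black knob, 14 mm diameter, 22 mm tall; knob top 27.5 mm above the deck, plate top 5.5 mm above it. It moves with the tab, from 63 mm (fully back) to 39 mm (home) from the well's centre along the base's +y axis. The plate ends 10 mm behind the knob's axis (+y side); the deck ends 32 mm behind the fully back knob.
- vial: loose small glass jar with a cap, 22 mm diameter, 42 mm tall, standing on the deck beside the well near the +x edge; not to be disturbed. Origin at the centre of its underside.
- tip_box: loose box of pipette tips with a greenish lid, 88 x 123 x 67 mm, behind the base; not to be disturbed. Origin at the centre of its underside.
- amber_bottle: loose amber bottle, 48 mm diameter, 90 mm tall, behind the base; not to be disturbed. Origin at the centre of its underside.
- funnel: loose clear funnel cup, 48 mm diameter, 78 mm tall, behind the base; not to be disturbed. Origin at the centre of its underside.
- pink_rack: loose pink tube rack, 78 x 106 x 36 mm, beyond the base's -y end; not to be disturbed. Origin at the centre of its underside.
- blue_rack: loose blue tube rack, 92 x 120 x 36 mm, beyond the base's +y end; not to be disturbed. Origin at the centre of its underside.
Things that resemble listed ones, but are neither listed nor needed, are in the scene too. Of the things like the disc, leave any that is green or purple; of the rest the larger one is meant.

How it is judged (in metres and radians):
On the way, in this order (a step that is already met when the one before it is completed fails the run):
1. the disc has dropped and lies flat in the well (horizontal distance between disc_center and well below 0.0028 m and z of disc_center in the frame of well below -0.0025 m and angle between disc's own z axis and vertical below 0.06 rad), for 0.2 s.
2. the tab is pushed home over the seated disc (all of step 1 and value of joint tab above 0.0205 m), for 0.2 s.
At the end, for the whole second after the job is handed in: the disc lies at rest in the well (centre within 2.8 mm of the well's centre, at least 2.5 mm below deck height, tilted less than 0.06 rad) and the tab stands at 20.5 mm of its 24 mm travel or more (all of step 2 and linear speed of disc below 0.01 m/s); the robot touches nothing.
It fails at once if the disc is lifted more than 6 mm off the deck (z of disc_center in the frame of well above 0.009 m).
It fails at once if the disc falls off the deck (z of disc_center in the frame of well below -0.01 m).
It fails at once if the vial on the deck is shifted more than 8 mm or tipped over (distance of vial from where it was at the start of the episode above 0.008 m or angle between vial's own z axis and vertical above 0.3 rad).
It fails at once if another thing on the bench is shifted more than 20 mm or tipped over (distance of any of tip_box, amber_bottle, funnel, pink_rack, blue_rack from where it was at the start of the episode above 0.02 m or angle between any of tip_box, amber_bottle, funnel, pink_rack, blue_rack's own z axis and vertical above 0.3 rad).
It also fails if it takes over 48 s, if anything falls off the work surface, if the arm or the gripper's body presses on something with over 40 N, if the wrist force passes 120 N, or if a joint passes its speed limit or range.

## Working session

There is one attempt and no reset: what is moved stays moved. The work goes in short steps, Python scripts to look and compute and a tool call to move; the robot and the scene stay as the last step left them, time stands still between calls to the robot, and variables do not carry over. Pictures are saved under pics/ and viewed, at most 10 in all, crops included, and the job is handed in when it is done.

Besides the shell and the picture viewer there is one more tool, called after ">>>" by a JSON object that holds its "name" and its "arguments". send_rows: Moves the arm, as the interface text tells. Shifts and turns lie within -1 to 1; 1 stands for 0.15 m of shift or pi rad of turn. Its arguments: {"type":"object","properties":{"motion":{"type":"array","items":{"type":"object","properties":{"linear":{"type":"array","items":{"type":"number","minimum":-1,"maximum":1}},"turn":{"type":"array","items":{"type":"number","minimum":-1,"maximum":1}}}}},"grip":{"type":"number"},"newtons":{"type":"number"}},"required":["motion"]}

```bash
mkdir -p pics; cat > h.py <<'E'
import numpy as np, cv2
from station import ctrl
def grab(n,f=None):
    im,d=ctrl.grab_frame(n); ci=ctrl.camera_info(n)
    if f: cv2.imwrite('pics/'+f,im[:,:,::-1])
    return im,d,ci
def ray(ci,uv,z):
    K=np.array([[ci['fx'],0,ci['cx']],[0,ci['fy'],ci['cy']],[0,0,1.]])
    p=cv2.undistortPoints(np.array(uv,float).reshape(-1,1,2),K,np.array(ci['dist_coeffs'],float)).reshape(-1,2)
    R=cv2.Rodrigues(np.array(ci['rvec'],float))[0];t=np.array(ci['tvec'],float).ravel()
    c=-R.T@t; d=np.c_[p,np.ones(len(p))]@R
    return c+d*((z-c[2])/d[:,2])[:,None]
E
python3 - <<'E'
from h import *
for n in('top','scene'):
    im,d,ci=grab(n,n+'1.png'); np.savez(n+'1.npz',im=im,d=d)
    print(n,ray(ci,[[280,210],[0,0],[560,420]],0).round(3))
s=ctrl.read_state();print(s['clock'],s['ee_pos'],s['orientation'],s['contact_force'],s['grip_width'])
E
```

```text
top [[ 0.583  0.026  0.   ]
 [ 1.072  0.69   0.   ]
 [ 0.101 -0.63   0.   ]]
scene [[ 0.538  0.084  0.   ]
 [-1.059  0.567  0.   ]
 [ 1.07  -0.077  0.   ]]
0.1 [0.31958875 0.65027588 0.21785031] [[-8.97529863e-01  4.40953427e-01 -4.69980644e-04]
 [ 4.40953647e-01  8.97528896e-01 -1.32707035e-03]
 [-1.63355011e-04 -1.39832495e-03 -9.99999009e-01]] [ 0.09485486 -0.4814251   1.06291519] 0.09319694963478511
```

View pics/top1.png

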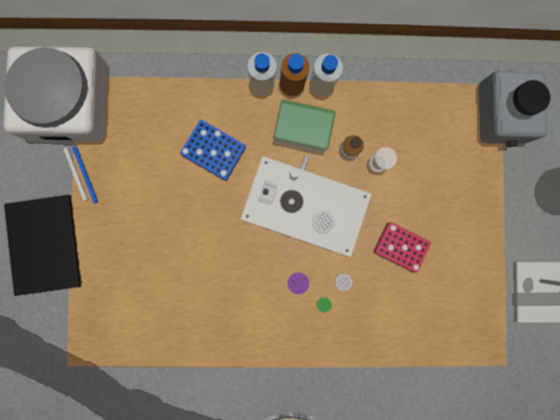

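View pics/scene1.png

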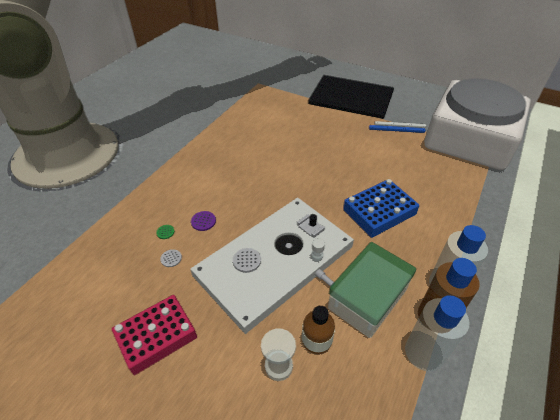

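Top view: the candidates are the perforated disc on the deck (323,222), a smaller perforated one on the bench (344,283), purple (298,283) and green (324,304). The one on the deck is the larger steel disc, so it fits. The well is at (291,201), the knob near (265,190) and the vial near (293,174).

```bash
python3 - <<'E'
from h import *
z=np.load('top1.npz');im=z['im'];ci=ctrl.camera_info('top')
hsv=cv2.cvtColor(im,cv2.COLOR_RGB2HSV)
m=((hsv[...,1]<40)&(hsv[...,2]>150)).astype(np.uint8); r=np.zeros_like(m); r[150:262,235:378]=1; m*=r
m=cv2.morphologyEx(m,cv2.MORPH_OPEN,np.ones((5,5)))
c=max(cv2.findContours(m,0,2)[0],key=cv2.contourArea)
w=ray(ci,c.reshape(-1,2),0.024)[:,:2]
q=cv2.minAreaRect((w*1000).astype(np.float32));print(q)
print('disc small well knob vial',ray(ci,[[323,222],[344,283],[291,201],[266,191],[293,174]],0.03).round(3))
crop=im[150:310,230:380]
cv2.imwrite('pics/crop1.png',cv2.resize(crop[:,:,::-1],None,fx=3.7,fy=3.7,interpolation=cv2.INTER_CUBIC))
print(ctrl.camera_info('wrist'))
E
```

```text
((592.646728515625, -32.23747253417969), (259.8363037109375, 155.90560913085938), 71.3956527709961)
disc small well knob vial [[ 0.555 -0.07   0.03 ]
 [ 0.42  -0.117  0.03 ]
 [ 0.601  0.002  0.03 ]
 [ 0.623  0.058  0.03 ]
 [ 0.662 -0.002  0.03 ]]
{'fx': 296.2246107155958, 'fy': 296.2246107155958, 'cx': 275.6523683795174, 'cy': 208.87210368696446, 'dist_coeffs': array([0.01986199, 0.        , 0.        , 0.        , 0.        ]), 'rvec': array([-2.43530777, -1.51871458, -0.23402857]), 'tvec': array([-0.72502952, -0.03776685,  0.39273427])}
```

View pics/crop1.png

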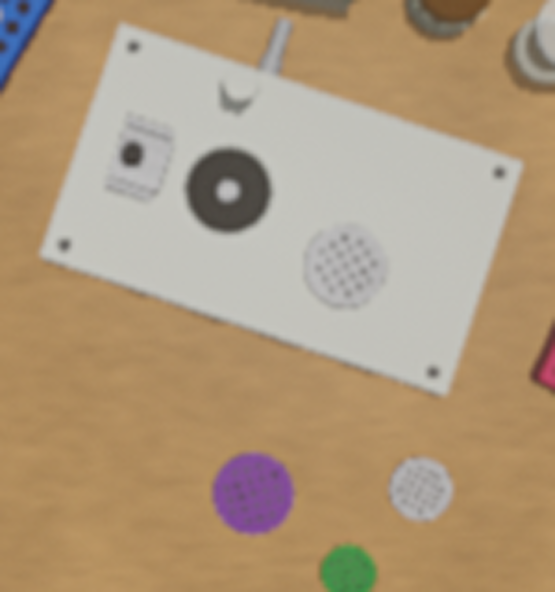

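The crop confirms the larger steel disc on the deck at crop (345,265); the smaller look-alike at (421,488) is on the bench. Next, the wrist camera mount, and rows to a viewing pose.

```bash
cat >> h.py <<'E'
def plan(p,ang,n):
    """n rows to TCP p, tool x at heading ang (deg), pointing down; prints tool-axis numbers"""
    from scipy.spatial.transform import Rotation as S
    s=ctrl.read_state();P=np.array(s['ee_pos']);R=np.array(s['orientation'])
    a=np.radians(ang);c,q=np.cos(a),np.sin(a)
    T=np.array([[c,q,0],[q,-c,0],[0,0,-1.]])
    rv=S.from_matrix(R.T@T).as_rotvec();D=np.array(p)-P
    for i in range(n):
        Ri=R@S.from_rotvec(rv*i/n).as_matrix()
        print((Ri.T@D/n/.15).round(3).tolist(),(rv/n/np.pi).round(4).tolist())
E
python3 - <<'E'
from h import *
ci=ctrl.camera_info('wrist');s=ctrl.read_state();R=np.array(s['orientation'])
C=cv2.Rodrigues(np.array(ci['rvec']))[0];c=-C.T@np.array(ci['tvec'])
print('cam in tool',(R.T@(c-s['ee_pos'])).round(3),'axes',(R.T@C.T).round(2))
plan([0.55,-0.06,0.22],56,16)
E
```

```text
cam in tool [ 0.084  0.001 -0.167] axes [[ 0.   -0.95 -0.3 ]
 [ 1.    0.    0.  ]
 [ 0.   -0.3   0.95]]
[-0.217, -0.223, -0.001] [-0.0, 0.0, 0.034]
[-0.239, -0.199, -0.001] [-0.0, 0.0, 0.034]
[-0.259, -0.172, -0.001] [-0.0, 0.0, 0.034]
[-0.276, -0.144, -0.001] [-0.0, 0.0, 0.034]
[-0.29, -0.114, -0.001] [-0.0, 0.0, 0.034]
[-0.3, -0.082, -0.001] [-0.0, 0.0, 0.034]
[-0.307, -0.05, -0.001] [-0.0, 0.0, 0.034]
[-0.311, -0.017, -0.001] [-0.0, 0.0, 0.034]
[-0.311, 0.017, -0.001] [-0.0, 0.0, 0.034]
[-0.307, 0.05, -0.001] [-0.0, 0.0, 0.034]
[-0.3, 0.082, -0.001] [-0.0, 0.0, 0.034]
[-0.29, 0.114, -0.001] [-0.0, 0.0, 0.034]
[-0.276, 0.144, -0.001] [-0.0, 0.0, 0.034]
[-0.259, 0.172, -0.001] [-0.0, 0.0, 0.034]
[-0.239, 0.199, -0.001] [-0.0, 0.0, 0.034]
[-0.217, 0.223, -0.001] [-0.0, 0.0, 0.034]
```

>>> {"name": "send_rows", "arguments": {"motion": [{"linear":[-0.217,-0.223,0],"turn":[0,0,0.034]},{"linear":[-0.239,-0.199,0],"turn":[0,0,0.034]},{"linear":[-0.259,-0.172,0],"turn":[0,0,0.034]},{"linear":[-0.276,-0.144,0],"turn":[0,0,0.034]},{"linear":[-0.29,-0.114,0],"turn":[0,0,0.034]},{"linear":[-0.3,-0.082,0],"turn":[0,0,0.034]},{"linear":[-0.307,-0.05,0],"turn":[0,0,0.034]},{"linear":[-0.311,-0.017,0],"turn":[0,0,0.034]}], "grip": 28}}

```text
clock: 0.9
ee_pos: [0.4349, 0.2935, 0.2186]
orientation: [[-0.252, 0.968, -0.0], [0.968, 0.252, -0.0], [-0.0, -0.0, -1.0]]
contact_force: [0.8, 1.0, 0.6]
grip_width: 0.0336
grasp_force: 0.0
```

>>> {"name": "send_rows", "arguments": {"motion": [{"linear":[-0.311,0.017,0],"turn":[0,0,0.034]},{"linear":[-0.307,0.05,0],"turn":[0,0,0.034]},{"linear":[-0.3,0.082,0],"turn":[0,0,0.034]},{"linear":[-0.29,0.114,0],"turn":[0,0,0.034]},{"linear":[-0.276,0.144,0],"turn":[0,0,0.034]},{"linear":[-0.259,0.172,0],"turn":[0,0,0.034]},{"linear":[-0.239,0.199,0],"turn":[0,0,0.034]},{"linear":[-0.217,0.223,0],"turn":[0,0,0.034]},{"linear":[0,0,0],"turn":[0,0,0]},{"linear":[0,0,0],"turn":[0,0,0]}]}}

```text
clock: 1.9
ee_pos: [0.5494, -0.0608, 0.2183]
orientation: [[0.562, 0.827, -0.001], [0.827, -0.562, -0.0], [-0.001, -0.001, -1.0]]
contact_force: [-0.5, -0.1, 0.7]
grip_width: 0.0262
grasp_force: 0.0
```

```bash
python3 - <<'E'
from h import *
s=ctrl.read_state();print(s['clock'],s['ee_pos'],s['orientation'],s['grip_width'],s['joints'])
im,d,ci=grab('wrist','w1.png');np.savez('w1.npz',im=im,d=d);np.save('w1ci.npy',ci,allow_pickle=True)
E
```

```text
1.9 [ 0.5494234  -0.06081246  0.21827975] [[ 5.61846386e-01  8.27241200e-01 -7.96645119e-04]
 [ 8.27241336e-01 -5.61846703e-01 -2.32803338e-04]
 [-6.40176947e-04 -5.28218059e-04 -9.99999656e-01]] 0.026220055327799467 [-20.0601526   24.61487559  28.83521177 115.63549347 -16.84609483
  43.79534924 -15.31679291]
```

View pics/w1.png

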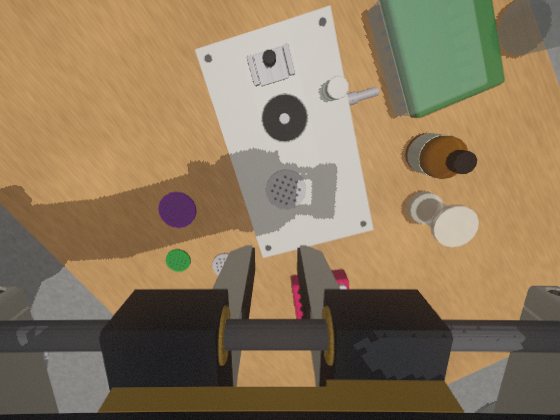

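Wrist view: disc at (286,188), well (285,118), knob top (269,58), vial (336,88), fingers at the bottom around x=235 and 315.

```bash
python3 - <<'E'
from h import *
im=np.load('w1.npz')['im'];ci=np.load('w1ci.npy',allow_pickle=True).item()
g=cv2.cvtColor(im,cv2.COLOR_RGB2GRAY)
def ell(mask,box,z,name):
    x0,y0,x1,y1=box;m=np.zeros_like(mask);m[y0:y1,x0:x1]=mask[y0:y1,x0:x1]
    c=max(cv2.findContours(m,0,2)[0],key=cv2.contourArea);c=cv2.convexHull(c).reshape(-1,2)
    w=ray(ci,c,z);(x,y),r=cv2.minEnclosingCircle((w[:,:2]*1000).astype(np.float32))
    print(name,round(x,1),round(y,1),'r',round(r,1),'px',c.min(0),c.max(0))
    return np.array([x,y])
W=ell((g<100).astype(np.uint8),(255,85,315,150),.024,'well')
K=ell((g<70).astype(np.uint8),(255,40,290,80),.0515,'knob')
hol=[]
for b in[(200,50,217,67),(315,12,330,30),(258,238,274,252),(356,215,372,232)]:
    hol.append(ell((g<120).astype(np.uint8),b,.024,'hole'))
crop=g[155:225,250:325];print(crop[::6,::5])
for uv in [(286,188)]: print(ray(ci,[uv],.03)*1000)
cv2.imwrite('pics/w1c.png',cv2.resize(im[30:260,190:380,::-1],None,fx=2.6,fy=2.6,interpolation=cv2.INTER_CUBIC))
E
```

```text
well 604.0 2.5 r 25.8 px [262  95] [306 140]
knob 622.8 59.8 r 7.5 px [263  50] [275  66]
hole 568.9 101.1 r 3.6 px [205  55] [211  61]
hole 690.8 61.0 r 3.5 px [319  18] [325  25]
hole 494.8 -122.9 r 3.2 px [266 246] [270 249]
hole 616.7 -163.3 r 3.0 px [361 222] [365 225]
[[139 140 141 142 141 141 203 202 203 203 203 203 202 204 201]
 [141 141 141 141 139 139 166 204 203 203 204 203 202 202 200]
 [139 141 141 140 141 140 139 138 140 139 147 169 165 147 142]
 [140 141 141 140 141 114 124 127 126 122 186 181 142 141 141]
 [141 139 141 137 125 120 124 127  79 125 124 151 152 141 141]
 [138 139 140 140 124  79 121 124 120 123 184 183 201 140 141]
 [139 139 141 129 121 126 123  99 109 120 171 189 201 140 141]
 [139 141 138 140 122  99 123 123 119 123 184 197 201 141 142]
 [136 139 139 140 135 120 118  87 122 147 193 175 201 142 142]
 [139 140 139 139 139 140 134 136 135 139 140 141 141 141 140]
 [137 141 140 139 140 139 140 140 138 178 186 186 149 141 140]
 [108 138 139 139 140 139 140 139 192 199 200 199 199 199 200]]
[[560.49759319 -67.17850478  30.        ]]
```

View pics/w1c.png

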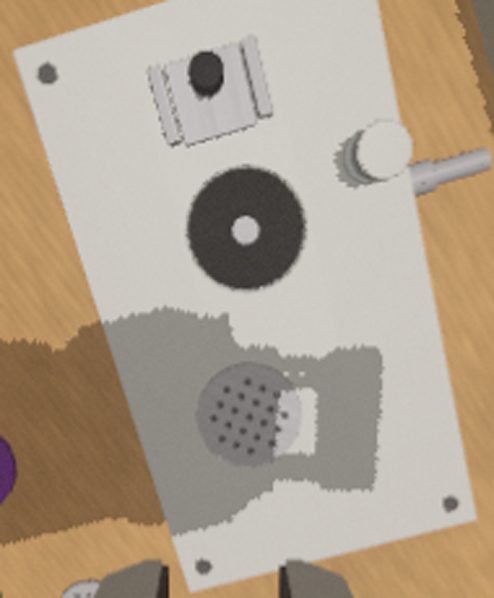

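```bash
python3 - <<'E'
from h import *
plan([0.5359,-0.1063,0.060],57.9,5)
E
```

```text
[-0.062, 0.021, 0.211] [-0.0001, 0.0, -0.0022]
[-0.062, 0.02, 0.211] [-0.0001, 0.0, -0.0022]
[-0.062, 0.02, 0.211] [-0.0001, 0.0, -0.0022]
[-0.062, 0.019, 0.211] [-0.0001, 0.0, -0.0022]
[-0.062, 0.019, 0.211] [-0.0001, 0.0, -0.0022]
```

>>> {"name": "send_rows", "arguments": {"motion": [{"linear":[-0.062,0.02,0.21],"turn":[0,0,-0.0022]},{"linear":[-0.062,0.02,0.21],"turn":[0,0,-0.0022]},{"linear":[-0.062,0.02,0.21],"turn":[0,0,-0.0022]},{"linear":[-0.062,0.02,0.21],"turn":[0,0,-0.0022]},{"linear":[-0.062,0.02,0.21],"turn":[0,0,-0.0022]},{"linear":[0,0,0]},{"linear":[0,0,0]},{"linear":[0,0,0]}]}}

```text
invalid input
```

```bash
python3 - <<'E'
from h import *
plan([0.5359,-0.1063,0.027],57.9,1)
im,d,ci=grab('wrist','w2.png')
E
```

```text
[-0.309, 0.103, 1.275] [-0.0004, 0.0001, -0.0108]
```

View pics/w2.png

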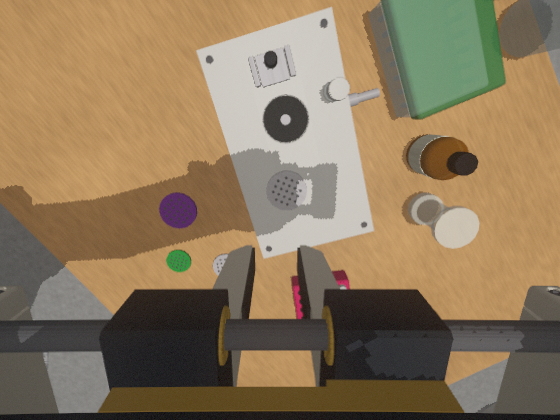

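The call was refused because rows without "turn" are invalid, and the picture shows the scene unchanged. I'll resend with full rows.

>>> {"name": "send_rows", "arguments": {"motion": [{"linear":[-0.062,0.02,0.21],"turn":[0,0,-0.0022]},{"linear":[-0.062,0.02,0.21],"turn":[0,0,-0.0022]},{"linear":[-0.062,0.02,0.21],"turn":[0,0,-0.0022]},{"linear":[-0.062,0.02,0.21],"turn":[0,0,-0.0022]},{"linear":[-0.062,0.02,0.21],"turn":[0,0,-0.0022]},{"linear":[0,0,0],"turn":[0,0,0]},{"linear":[0,0,0],"turn":[0,0,0]},{"linear":[0,0,0],"turn":[0,0,0]}]}}

```text
clock: 2.8
ee_pos: [0.5376, -0.1059, 0.0625]
orientation: [[0.53, 0.848, 0.002], [0.848, -0.53, 0.0], [0.001, 0.001, -1.0]]
contact_force: [0.5, 0.2, 0.1]
grip_width: 0.0264
grasp_force: 0.0
```

```bash
python3 - <<'E'
from h import *
plan([0.5359,-0.1063,0.027],57.9,1)
im,d,ci=grab('wrist','w3.png')
E
```

```text
[-0.008, -0.009, 0.237] [0.0004, -0.0004, 0.0004]
```

View pics/w3.png

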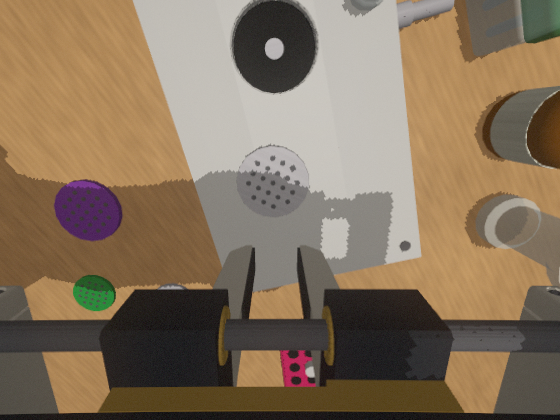

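Disc at (273,181) and well at (274,46), both on the finger midline near column 276. Going down; measuring the offset here too.

>>> {"name": "send_rows", "arguments": {"motion": [{"linear":[-0.004,-0.0045,0.12],"turn":[0,0,0]},{"linear":[-0.004,-0.0045,0.115],"turn":[0,0,0]},{"linear":[0,0,0],"turn":[0,0,0]},{"linear":[0,0,0],"turn":[0,0,0]}]}}

```text
clock: 3.25
ee_pos: [0.5354, -0.1069, 0.0269]
orientation: [[0.531, 0.847, 0.001], [0.847, -0.531, 0.0], [0.001, 0.001, -1.0]]
contact_force: [-0.8, -0.2, -0.4]
grip_width: 0.0263
grasp_force: 0.0
```

```bash
python3 - <<'E'
from h import *
s=ctrl.read_state();P=np.array(s['ee_pos']);R=np.array(s['orientation'])
im,d,ci=grab('wrist','w4.png')
g=cv2.cvtColor(im,cv2.COLOR_RGB2GRAY)
W=np.array([.604,.0023,.024])
print(P,s['contact_force'],'well in tool mm',(R.T@(W-P)*1000).round(1), 'disc',(R.T@(np.array([.5598,-.0682,.027])-P)*1000).round(1))
E
```

```text
[ 0.53543005 -0.10694517  0.02690095] [-0.75240403 -0.21346572 -0.41633187] well in tool mm [1.29e+02 1.00e-01 3.00e+00] disc [45.8  0.1 -0.1]
```

View pics/w4.png

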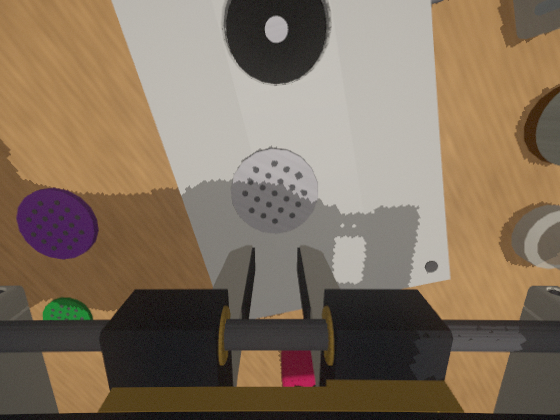

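The disc (275,190) is centred ahead of the fingertips. Pushing along tool x.

>>> {"name": "send_rows", "arguments": {"motion": [{"linear":[0.04,0,0],"turn":[0,0,0]},{"linear":[0.04,0,0],"turn":[0,0,0]},{"linear":[0.04,0,0],"turn":[0,0,0]},{"linear":[0.04,0,0],"turn":[0,0,0]},{"linear":[0.04,0,0],"turn":[0,0,0]},{"linear":[0.04,0,0],"turn":[0,0,0]},{"linear":[0.04,0,0],"turn":[0,0,0]},{"linear":[0.04,0,0],"turn":[0,0,0]},{"linear":[0.04,0,0],"turn":[0,0,0]},{"linear":[0.04,0,0],"turn":[0,0,0]},{"linear":[0.04,0,0],"turn":[0,0,0]},{"linear":[0,0,0],"turn":[0,0,0]}]}}

```text
clock: 4.5
ee_pos: [0.5706, -0.0503, 0.0258]
orientation: [[0.53, 0.848, 0.0], [0.848, -0.53, 0.0], [0.001, 0.0, -1.0]]
contact_force: [0.3, -0.0, 0.6]
grip_width: 0.0261
grasp_force: 0.0
```

```bash
cat > chk.py <<'E'
from h import *
import sys
s=ctrl.read_state();P=np.array(s['ee_pos']);R=np.array(s['orientation'])
W=np.array([.604,.0023,.024])
im,d,ci=grab('wrist',sys.argv[1])
# depth along the disc: heights above the bench on a line ahead of the fingers (tool x), and across
C=cv2.Rodrigues(np.array(ci['rvec']))[0];t=np.array(ci['tvec'])
K=np.array([[ci['fx'],0,ci['cx']],[0,ci['fy'],ci['cy']],[0,0,1.]])
v,u=np.mgrid[0:420,0:560];uv=np.stack([u,v],-1).reshape(-1,1,2).astype(float)
p=cv2.undistortPoints(uv,K,np.array(ci['dist_coeffs'])).reshape(-1,2)
X=(np.c_[p,np.ones(len(p))]*d.reshape(-1,1)-t)@C
T=(X-P)@R*1000
print(P,s['contact_force'],s['clock'],'well in tool',(R.T@(W-P)*1000).round(1))
Y=(X-W)*1000
Y=np.c_[Y[:,:2]@R[:2,:2],Y[:,2]]
ok=d.ravel()>0
for a in range(-60,45,6):
    print(a,[ (lambda k: round(float(np.median(Y[k,2])),1) if k.sum() else None)(ok&(abs(Y[:,0]-a)<2)&(abs(Y[:,1]-b)<2)) for b in(-30,-24,-18,-9,9,18,24,30)])
E
python3 chk.py w5.png
```

```text
[ 0.57060939 -0.05027598  0.02580432] [ 0.32909753 -0.01962515  0.57037018] 4.5 well in tool [62.3  0.4  1.8]
-60 [0.6, None, None, 0.6, 0.5, None, None, 0.4]
-54 [1.0, 31.8, 44.6, 6.7, 6.7, 47.3, 31.7, 36.5]
-48 [0.6, 0.9, 6.4, 6.9, 6.6, 6.8, 0.5, 0.6]
-42 [113.9, 113.9, 113.4, 114.9, 114.7, 114.0, 114.2, 114.0]
-36 [110.5, 110.5, 110.5, 104.0, 104.1, 110.5, 110.5, 110.5]
-30 [110.5, 110.5, 110.4, 101.0, 100.8, 110.5, 110.5, 110.4]
-24 [101.5, 102.5, 98.9, 6.7, 6.6, 97.1, 101.5, 101.8]
-18 [0.7, 0.5, 6.3, 6.8, 6.8, 6.6, 0.3, 0.6]
-12 [0.7, -0.2, -6.1, 6.6, 6.6, -6.0, -5.5, 0.6]
-6 [0.7, -5.0, -6.0, -6.3, -6.0, -6.2, -6.3, 0.6]
0 [0.7, -5.7, -6.0, -5.9, -6.0, -6.0, -6.1, 0.8]
6 [0.6, -1.4, -6.3, -6.1, -6.3, -6.1, -6.2, 0.7]
12 [0.6, 0.6, -6.1, -6.3, -5.9, -6.1, -0.6, 0.8]
18 [0.3, 0.5, 0.3, -6.2, -6.0, -5.3, 0.9, 0.6]
24 [0.7, 0.6, 0.5, 0.3, -0.3, 0.7, 0.6, 0.6]
30 [0.5, 0.8, 0.8, 0.7, 0.8, 0.8, 0.7, 0.7]
36 [9.6, 5.8, 5.9, 0.9, 0.6, 0.9, 0.9, 0.8]
42 [9.6, 6.2, 6.2, 6.2, 1.1, 0.7, 0.7, 0.9]
```

>>> {"name": "send_rows", "arguments": {"motion": [{"linear":[0.027,0,-0.005],"turn":[0,0,0]},{"linear":[0.027,0,0],"turn":[0,0,0]},{"linear":[0.027,0,0],"turn":[0,0,0]},{"linear":[0.027,0,0],"turn":[0,0,0]},{"linear":[0.027,0,0],"turn":[0,0,0]},{"linear":[0.02,0,0],"turn":[0,0,0]},{"linear":[0.015,0,0],"turn":[0,0,0]},{"linear":[0.015,0,0],"turn":[0,0,0]},{"linear":[0.015,0,0],"turn":[0,0,0]},{"linear":[0.01,0,0],"turn":[0,0,0]},{"linear":[0,0,0],"turn":[0,0,0]},{"linear":[0,0,0],"turn":[0,0,0]}]}}

```text
clock: 5.75
ee_pos: [0.5867, -0.0247, 0.0266]
orientation: [[0.532, 0.847, 0.0], [0.847, -0.532, -0.0], [-0.0, 0.0, -1.0]]
contact_force: [-0.8, -0.2, -0.1]
grip_width: 0.0262
grasp_force: 0.0
```

```bash
python3 chk.py w6.png
```

```text
[ 0.58673946 -0.02472818  0.02663885] [-0.76204493 -0.19242584 -0.05958998] 5.75 well in tool [32.1  0.3  2.6]
-60 [None, None, None, 0.9, 0.8, 1.0, None, None]
-54 [None, None, None, 0.7, 0.6, None, None, None]
-48 [None, None, None, 0.7, 0.6, None, None, None]
-42 [None, None, None, 0.7, 0.6, None, None, None]
-36 [0.4, None, None, 0.6, 0.8, None, None, None]
-30 [0.9, None, None, 0.4, 0.7, None, None, 0.6]
-24 [0.9, 34.9, 50.7, -0.1, -0.4, 53.6, 34.1, 32.2]
-18 [0.6, 0.7, -0.7, -0.4, -0.6, -0.4, 0.7, 0.7]
-12 [111.3, 111.2, 111.4, 113.0, 112.8, 112.7, 113.2, 111.1]
-6 [111.4, 111.5, 111.4, 105.1, 105.2, 111.4, 111.6, 111.5]
0 [111.3, 111.4, 111.3, 102.5, 102.4, 111.3, 111.3, 111.3]
6 [103.3, 103.1, 102.7, -0.3, -0.3, 103.3, 103.4, 103.3]
12 [0.5, 0.8, -0.5, -0.1, -0.2, -0.5, -0.5, 0.4]
18 [0.5, 0.6, 0.3, -0.4, -0.3, -5.4, 0.7, 0.8]
24 [0.6, 0.7, 0.6, 0.3, -0.4, 0.7, 0.7, 0.6]
30 [0.6, 0.7, 0.6, 0.6, 0.7, 0.7, 0.8, 0.6]
36 [9.5, 5.5, 5.6, 0.8, 0.7, 0.6, 0.6, 0.7]
42 [9.6, 6.0, 6.2, 6.1, 0.6, 0.8, 0.7, 0.4]
```

The disc dropped flat: its top reads about 1 mm below the deck across its whole face. Lifting, shutting the fingers and going behind the knob.

>>> {"name": "send_rows", "arguments": {"motion": [{"linear":[0,0,-0.1],"turn":[0,0,0]},{"linear":[0,0,-0.17],"turn":[0,0,0]},{"linear":[0,0,-0.17],"turn":[0,0,0]},{"linear":[0,0,0],"turn":[0,0,0]},{"linear":[0,0,0],"turn":[0,0,0]},{"linear":[0,0,0],"turn":[0,0,0]}], "grip": 0}}

```text
clock: 6.4
ee_pos: [0.5864, -0.0245, 0.0925]
orientation: [[0.531, 0.847, -0.0], [0.847, -0.531, 0.0], [-0.0, -0.001, -1.0]]
contact_force: [-0.4, -0.1, -0.4]
grip_width: 0.0002
grasp_force: 0.0
```

```bash
python3 - <<'E'
from h import *
plan([.631,.0845,.090],71.7,5)
E
```

```text
[0.155, -0.027, 0.003] [-0.0, 0.0, -0.0153]
[0.156, -0.019, 0.003] [-0.0, 0.0, -0.0153]
[0.157, -0.012, 0.003] [-0.0, 0.0, -0.0153]
[0.157, -0.004, 0.003] [-0.0, 0.0, -0.0153]
[0.157, 0.003, 0.003] [-0.0, 0.0, -0.0153]
```

>>> {"name": "send_rows", "arguments": {"motion": [{"linear":[0.155,-0.027,0],"turn":[0,0,-0.0153]},{"linear":[0.156,-0.019,0],"turn":[0,0,-0.0153]},{"linear":[0.157,-0.012,0],"turn":[0,0,-0.0153]},{"linear":[0.157,-0.004,0],"turn":[0,0,-0.0153]},{"linear":[0.157,0.003,0],"turn":[0,0,-0.0153]},{"linear":[0,0,0],"turn":[0,0,0]},{"linear":[0,0,0],"turn":[0,0,0]},{"linear":[0,0,0],"turn":[0,0,0]}]}}

```text
clock: 7.2
ee_pos: [0.6312, 0.0837, 0.0926]
orientation: [[0.315, 0.949, -0.0], [0.949, -0.315, -0.001], [-0.001, -0.0, -1.0]]
contact_force: [0.2, 0.2, -0.7]
grip_width: 0.0004
grasp_force: 0.0
```

```bash
python3 - <<'E'
from h import *
plan([.631,.0845,.037],71.7,2)
E
```

```text
[0.002, -0.002, 0.185] [-0.0, 0.0001, -0.0002]
[0.002, -0.002, 0.185] [-0.0, 0.0001, -0.0002]
```

>>> {"name": "send_rows", "arguments": {"motion": [{"linear":[0.003,-0.002,0.19],"turn":[0,0,0]},{"linear":[0.003,-0.002,0.18],"turn":[0,0,0]},{"linear":[0,0,0],"turn":[0,0,0]},{"linear":[0,0,0],"turn":[0,0,0]}]}}

```text
clock: 7.6
ee_pos: [0.631, 0.0843, 0.0373]
orientation: [[0.316, 0.949, -0.001], [0.949, -0.316, -0.001], [-0.001, -0.001, -1.0]]
contact_force: [-0.2, 0.1, -0.5]
grip_width: 0.0007
grasp_force: 0.0
```

>>> {"name": "send_rows", "arguments": {"motion": [{"linear":[-0.027,0,0],"turn":[0,0,0]},{"linear":[-0.027,0,0],"turn":[0,0,0]},{"linear":[-0.027,0,0],"turn":[0,0,0]},{"linear":[-0.027,0,0],"turn":[0,0,0]},{"linear":[-0.027,0,0],"turn":[0,0,0]},{"linear":[-0.027,0,0],"turn":[0,0,0]},{"linear":[-0.02,0,0],"turn":[0,0,0]},{"linear":[-0.02,0,0],"turn":[0,0,0]},{"linear":[0,0,0],"turn":[0,0,0]},{"linear":[0,0,0],"turn":[0,0,0]}]}}

```text
clock: 8.6
ee_pos: [0.6212, 0.0562, 0.0369]
orientation: [[0.315, 0.949, -0.001], [0.949, -0.315, -0.0], [-0.001, -0.001, -1.0]]
contact_force: [0.1, -0.3, -0.1]
grip_width: 0.0004
grasp_force: 0.0
```

```bash
python3 - <<'E'
from h import *
s=ctrl.read_state();y=np.array([.3142,.9494,0]);print(s['ee_pos'],s['contact_force'],'TCP from well along y',(np.array(s['ee_pos'])-[.604,.0023,0])@y)
E
```

```text
[0.62122289 0.05615437 0.0369055 ] [ 0.12452341 -0.29717754 -0.10571064] TCP from well along y 0.05654077573063382
```

>>> {"name": "send_rows", "arguments": {"motion": [{"linear":[-0.013,0,0],"turn":[0,0,0]},{"linear":[-0.013,0,0],"turn":[0,0,0]}]}}

```text
clock: 8.8
ee_pos: [0.6202, 0.0533, 0.0369]
orientation: [[0.314, 0.949, -0.0], [0.949, -0.314, 0.0], [0.0, -0.0, -1.0]]
contact_force: [1.4, 2.3, -0.3]
grip_width: 0.0003
grasp_force: 1.1
```

>>> {"name": "send_rows", "arguments": {"motion": [{"linear":[-0.013,0,0],"turn":[0,0,0]},{"linear":[0,0,0],"turn":[0,0,0]}]}}

```text
clock: 9.0
ee_pos: [0.62, 0.0524, 0.037]
orientation: [[0.314, 0.95, 0.0], [0.95, -0.314, 0.001], [0.001, -0.0, -1.0]]
contact_force: [1.8, 5.4, -1.9]
grip_width: 0.0006
grasp_force: 2.6
```

>>> {"name": "send_rows", "arguments": {"motion": [{"linear":[-0.013,0,0],"turn":[0,0,0]},{"linear":[0,0,0],"turn":[0,0,0]}]}}

```text
clock: 9.2
ee_pos: [0.6199, 0.0522, 0.0371]
orientation: [[0.313, 0.95, 0.001], [0.95, -0.313, 0.003], [0.003, 0.0, -1.0]]
contact_force: [2.9, 9.9, -2.7]
grip_width: 0.0004
grasp_force: 4.8
```

The tab is firmly against its stop: force rises without movement. Backing off, lifting and checking.

>>> {"name": "send_rows", "arguments": {"motion": [{"linear":[0.06,0,0],"turn":[0,0,0]},{"linear":[0.07,0,0],"turn":[0,0,0]},{"linear":[0,0,0],"turn":[0,0,0]},{"linear":[0,0,-0.25],"turn":[0,0,0]},{"linear":[0,0,-0.3],"turn":[0,0,0]},{"linear":[0,0,-0.3],"turn":[0,0,0]},{"linear":[-0.3,0,0],"turn":[0,0,0]},{"linear":[-0.3,0,0],"turn":[0,0,0]},{"linear":[-0.3,0,0],"turn":[0,0,0]},{"linear":[0,0,0],"turn":[0,0,0]},{"linear":[0,0,0],"turn":[0,0,0]}]}}

```text
clock: 10.3
ee_pos: [0.5824, -0.0619, 0.1649]
orientation: [[0.318, 0.948, 0.0], [0.948, -0.318, -0.0], [-0.0, 0.0, -1.0]]
contact_force: [0.6, 0.0, 0.2]
grip_width: 0.0008
grasp_force: 0.0
```

```bash
python3 - <<'E'
from h import *
im,d,ci=grab('wrist','w7.png');g=cv2.cvtColor(im,cv2.COLOR_RGB2GRAY)
R=cv2.Rodrigues(np.array(ci['rvec']))[0]
q=cv2.projectPoints(np.array([[.604,.0023,.024],[.6163,.0393,.0515]]),np.array(ci['rvec']),np.array(ci['tvec']),np.array([[ci['fx'],0,ci['cx']],[0,ci['fy'],ci['cy']],[0,0,1.]]),np.array(ci['dist_coeffs']))[0].reshape(-1,2)
print('expected well, home knob px',q.round())
k=q[1].astype(int);m=np.zeros_like(g);m[max(k[1]-30,0):k[1]+30,k[0]-30:k[0]+30]=1;m&=(g<70)
c=max(cv2.findContours(m,0,2)[0],key=cv2.contourArea).reshape(-1,2)
w=ray(ci,c,.0515)[:,:2]
(x,y),r=cv2.minEnclosingCircle((w*1000).astype(np.float32));print(x,y,r,'knob from well',(np.array([x,y])-[604,2.3])@[.3142,.9494])
E
```

```text
expected well, home knob px [[275. 135.]
 [275.  91.]]
616.6720581054688 38.75285720825195 6.84173583984375 knob from well 38.589903290252686
```

View pics/w7.png

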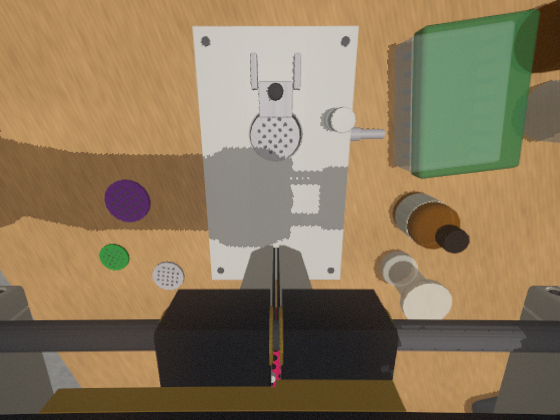

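The disc lies in the well at (275,135). The tab plate reaches over its edge, and the knob at (275,91) is 38.6 mm from the well centre, so fully home. The vial is still at (342,119).

```bash
python3 -c "
from station import ctrl
print(ctrl.job_done())"
```

```text
the job is handed in; nothing more can be done
None
```

The disc lies flat in the well and the tab is fully home over its edge, with the vial and the other things left where they stood; I handed the job in at about 10 s of the 48 s allowed, and no verdict was shown.

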